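Square the bird box front into the corner stop

TASK

Push the front of the bird box, the loose pine panel with the round entrance hole, across the bench into the corner of the L-shaped batten stop, so that one long edge lies flush along the long batten and one end is hard up against the short batten. Only push it with the fingers: it stays flat on the bench and is never picked up. Leave the other panel and everything else where they are.

Things in the scene. Friction and masses are not known exactly. Their poses are not given: they have to be found in the camera images.
- front_panel: Loose pine panel lying flat, 90 mm (its x) by 130 mm (its y), 18 mm thick, 75 to 155 g, with a 32 mm round through hole 30 mm from the centre along its +y. Origin: centre of its underside (not the hole). It starts on the robot's side of the long batten, some 170 mm from centre to batten, turned at most 0.26 rad from the stop's axes.
- stop: L of two pine battens, 22 mm wide and high, fixed. Origin: the L's inside corner at bench level. The long batten's inner face is the plane x = 0, from the corner 400 mm to -y; the short one's is y = 0, from the corner 90 mm to -x; the open side is -x, -y (-x faces the robot). The seated panel's centre is at x -45, y -65 mm in this frame, which is within 0.1 rad of the world axes.
- plain_panel: Loose pine panel of the same size, 90 by 130 by 18 mm, without a hole, lying flat beside the other (left or right of it, 145 to 205 mm between centres), also on the robot's side of the batten; between it and the long batten a free lane at least 95 mm wide. Not to be moved. Origin: centre of its underside, x across the 90 mm.
- bird_box: The part-assembled bird box, of pine, standing open to the front and top, 120 by 160 mm and 240 mm high, to the left. Origin: centre of its underside.
- jar: Empty glass jar, 72 mm across, 100 mm high, upright. Origin: centre of its underside.
- drill: Steel hand drill with a crank wheel and wooden handles lying beyond the long batten, 330 mm long along its y, up to 85 mm high. Origin: at bench level under the spindle, about mid-length.
- clamp: Black plastic spring clamp lying flat on the bench ahead and to the right of the robot, about 165 mm long along its x, up to 100 mm wide, 24 mm high. Origin: at bench level under its pivot.
- screwdriver: Screwdriver with a plastic handle lying beyond the long batten, 200 mm long along its x, handle to its -x. Origin: mid-length, at bench level.
- tub: Yellow plastic storage tub with its snap lid shut, 275 by 195 mm, 140 mm high, at the right; too heavy to shift. Origin: centre of its underside.
Not all that is in view belongs to the job. Leave any green or red look-alike of the front_panel alone.

How it is judged:
By the outcome, as a careful person would: the job done as asked, in the order asked, and still so for the second after the job is handed in, with the robot touching nothing.
It also fails if it takes over 51 s, if anything falls off the work surface, if the arm or the gripper's body presses on something with over 40 N, if the wrist force passes 120 N, or if a joint passes its speed limit or range.

ROBOT

A 6-joint arm with a two-finger parallel gripper is mounted at the origin on the work surface. World frame = base frame: x ahead of the robot, y to its left, z up, the work surface at z = 0. Lengths are in m, angles in degrees, forces in N, time in s.
With the tool pointing down it reaches from about 0.25 to 0.725 m from the base axis. Payload 9.7 kg.
Tool frame: the origin (TCP) lies midway between the tips of the shut fingers; the grasp point (between the pads) lies 19 mm behind it; z points along the fingers, y is the line along which they close (so a half turn about z gives the same grasp; the last joint's range is limited). The gripper opens to 85 mm and grips with 20 to 120 N. Pads are 22 mm wide; open, the fingers measure 114 mm over their backs; the gripper's body (76 mm by 85 mm) begins 54 mm behind the grasp point. The pads swing forward as they close: fully open they stand 13 mm farther back than shut.
Start: joints at [76.203, 4.979, 10.078, 95.1, 0, 90], TCP at [0.131, 0.534, 0.231] pointing down, gripper open.
Joint ranges: [-179.16, 179.16], [-48.56, 103.87], [-65.8, 70.77], [-126.05, 130.52], [-82.76, 87.17], [-180, 180]. Speed limits (degrees/s): [127.2, 127.2, 147.25, 180, 180, 180].

INTERFACE

Orientations are given as a 3x3 rotation matrix whose columns are the frame's x, y, z axes.
In Python, from cell import get_obs, get_image, camera_model, hand_in, recognise, trace, mark_of gives the robot as it stands.
- The arm moves only by the tool step_arm, never from a script. Its argument "plan" is a list of rows, each a list of 3 entries, a list of its own where there are three numbers: the turn, a rotation vector about the world's x, y, z in degrees, then the shift along the world's x, y, z in m, then the closure, from -1 (fully open) to 1 (shut). In form: [[[wx, wy, wz], [x, y, z], claw], ...]. A call has 1 to 12 rows; each row is the pose to reach, as a shift and turn from the pose commanded when the call began; what a row does not reach only later rows make up. A row lasts 1/8 s, in which the tool goes at most 62.5 mm and 10.7 degrees, less where a joint would pass 70% of its speed; a pose out of reach is approached as far as the arm can. A call with a gripper value outside its range is refused whole. The fingers move at their own pace and stop on an object; "grip_force" is the grip in N (left out, the last holds). Time passes only in rows, so rows that repeat a pose let the fingers close. It gives the time, the measured TCP pose, the force, the opening and the grip force at its end, in the units of the state.
- get_obs(): the state, without advancing time (a new reading comes with each control period).
- get_image(name): name is "scene" or "top" or "wrist"; returns the picture (400x640x3 uint8, red, green, blue); there is no depth.
- camera_model(name): a dict with "vertical_fov" (degrees; the focal length in pixels is half the picture's height over the tangent of half this angle, whatever the lens; pixels are square), "cx", "cy" (the principal point, pixels), "k1" (the pictures are not rectified: a ray, as slopes to the right and down, at radius r is drawn at 1 + k1 r^2 times it, then the intrinsics apply), "pose" (4x4, takes a point from camera to world coordinates). Camera axes: x right, y down, z forward; pixel columns grow to the right and rows downward; lengths in m; the calibration is good to about 2 mm. A picture is of the moment at which its call begins: read the wrist's pose just before it. camera_model takes no time and is no camera call; for the wrist camera it gives the pose at the moment of the call.
- hand_in(): hands the job in; it is judged then, once.
Trained networks look in the newest picture that a camera, given by its name, has taken for a name from the list of things; names that differ only in an ending like _2 or _b are one class to them, and where a whole thing is asked for, a point or a joint stands for the part that bears it (a point fixed in the world has none). Each returns a list of dicts, best first, with "conf" (0 to 1); they miss things now and then, are a little off and sometimes report something else, mostly with a low value. They report only what shows in the picture. A call takes as long as a camera call. They do not tell look-alikes from the thing itself.
- recognise(camera, name): "box" ([left, top, right, bottom] in pixels, round what is visible of it).
- trace(camera, name): "pixels" (400x640 bool, what is visible of it) and "box" ([left, top, right, bottom] in pixels, round what is visible of it).
- mark_of(camera, name): "location" ([column, row] in pixels: a listed point, or the origin of a listed thing).
The state is a dict: "time_s": time; "joints": joint angles; "qvel": joint speeds; "joint_torque": joint torques, N m; "tcp_pos": TCP position; "ee_rot": TCP orientation; "ft_force": force on the tool from outside, world axes, zero at the start; "ft_torque": the same for the moment, N m; "grip_width": finger opening in m; "gripper_force": force on a finger pad.
Only numpy, scipy, OpenCV 4.12 (cv2) and the standard library are available. Lean on these libraries where they do the work, as an engineer would, in place of code of your own. Each camera call takes 0.05 s, during which the arm holds its last target. There are 200 camera calls.

## Working session

There is one attempt and no reset: what is moved stays moved. The work goes in short steps, Python scripts to look and compute and a tool call to move; the robot and the scene stay as the last step left them, time stands still between calls to the robot, and variables do not carry over. Pictures are saved under pics/ and viewed, at most 10 in all, crops included, and the job is handed in when it is done.

Besides the shell and the picture viewer there is one more tool, called after "Call:" by a JSON object that holds its "name" and its "arguments". step_arm: Moves the arm, as the interface text tells. Its arguments: {"type":"object","properties":{"plan":{"type":"array","items":{"type":"array"}},"grip_force":{"type":"number"}},"required":["plan"]}

```bash
mkdir -p pics; cat > h.py <<'E'
import numpy as np, cv2
from cell import *
def shot(n,f):
    im=get_image(n); cv2.imwrite('pics/'+f,im[:,:,::-1]); return im
def ray(n,px,m=None):
    m=m or camera_model(n); f=200/np.tan(np.radians(m['vertical_fov']/2))
    px=np.atleast_2d(np.float64(px)); K=np.array([[f,0,m['cx']],[0,f,m['cy']],[0,0,1]])
    u=cv2.undistortPoints(px[:,None],K,np.array([m['k1'],0,0,0,0]))[:,0]
    P=np.array(m['pose']); d=np.c_[u,np.ones(len(u))]@P[:3,:3].T
    return P[:3,3],d
def at_z(n,px,z,m=None):
    o,d=ray(n,px,m); return o+d*((z-o[2])/d[:,2])[:,None]
def quad(mask):
    c,_=cv2.findContours(mask.astype(np.uint8),cv2.RETR_EXTERNAL,cv2.CHAIN_APPROX_NONE)
    c=max(c,key=cv2.contourArea); return c[:,0].astype(float)
E
python3 - <<'E'
from h import *
for n in('top','scene'):
    im=shot(n,n+'0.png')
    for o in('front_panel','plain_panel','stop'):
        for r in trace(n,o)[:4]:
            c=quad(r['pixels']); z=.022 if o=='stop' else .018
            w=at_z(n,c,z)[:,:2]; R=cv2.minAreaRect((w*1000).astype(np.float32))
            print(n,o,round(r['conf'],2),np.round(r['box']),[np.round(x,1) for x in R])
    print(n,'mark',[(np.round(r['location']),round(r['conf'],2),np.round(at_z(n,r['location'],0),3)) for r in mark_of(n,'stop')[:2]])
o=get_obs();print(o['time_s'],o['ee_rot'])
E
```

```text
top front_panel 0.95 [225. 198. 267. 234.] [array([431.3, 231. ]), array([ 91.8, 131. ]), np.float64(49.2)]
top front_panel 0.86 [216. 253. 246. 287.] [array([218.7, 288.4]), array([ 94.3, 124.8]), np.float64(83.7)]
top front_panel 0.81 [216. 145. 253. 171.] [array([655.1, 285.9]), array([134.2,  92.9]), np.float64(78.9)]
top front_panel 0.68 [260. 113. 335. 133.] [array([808.8,  38.5]), array([276.8,  82.7]), np.float64(85.2)]
top plain_panel 0.88 [326. 195. 360. 221.] [array([ 457.9, -144.7]), array([ 92.2, 130.4]), np.float64(6.1)]
top stop 0.9 [259. 159. 368. 187.] [array([596. , -32.3]), array([421.7, 112.1]), np.float64(89.8)]
top mark [(array([266., 164.]), 0.79, array([[0.64 , 0.164, 0.   ]]))]
scene front_panel 0.93 [324. 214. 374. 251.] [array([473.5,  55.2]), array([113.3, 148.2]), np.float64(12.4)]
scene front_panel 0.9 [310. 283. 370. 332.] [array([661.2, 293.5]), array([144.5,  98.5]), np.float64(78.9)]
scene front_panel 0.88 [438. 239. 489. 267.] [array([229. , 298.1]), array([105.4, 148. ]), np.float64(84.6)]
scene front_panel 0.79 [368. 247. 419. 272.] [array([440. , 241.1]), array([112.5, 133.2]), np.float64(49.0)]
scene plain_panel 0.88 [295. 196. 339. 217.] [array([ 465. , -133.9]), array([103.6, 146.9]), np.float64(4.5)]
scene stop 0.67 [260. 202. 346. 282.] [array([604.8, -18.9]), array([435.8, 120.9]), np.float64(89.2)]
scene mark [(array([319., 274.]), 0.59, array([[0.633, 0.158, 0.   ]]))]
0.5 [[-9.71144835e-01  2.38490479e-01 -3.49065439e-05]
 [ 2.38490482e-01  9.71144828e-01 -1.15001507e-04]
 [ 6.47254499e-06 -1.20007998e-04 -9.99999993e-01]]
```

View pics/top0.png

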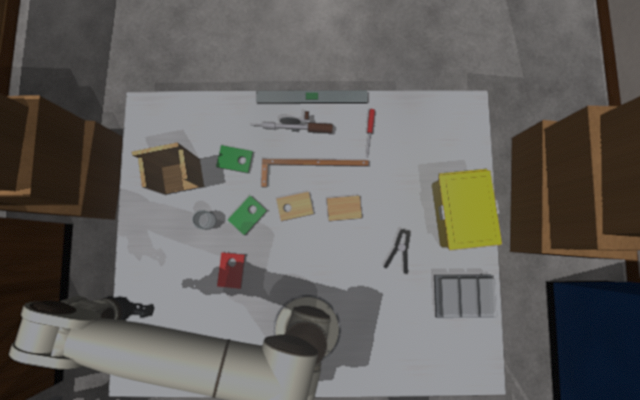

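View pics/scene0.png

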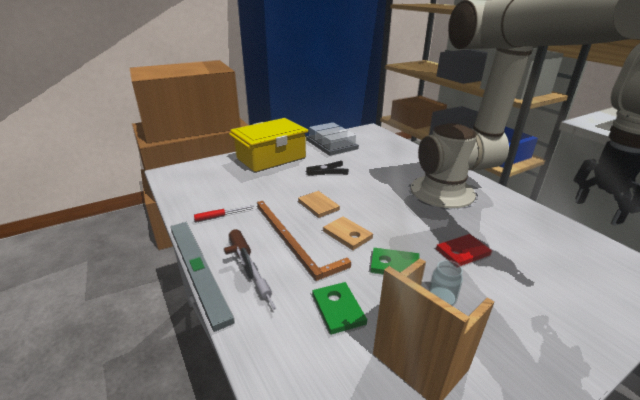

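The front_panel candidates in the top view are the pine piece with a hole at (296,206), green ones at (248,214) and (235,159), and a red one at (231,270). Only the pine one fits the description. The piece at (344,208) is pine but has no hole, so it is the plain panel. I'll confirm this in a crop and measure it.

```bash
python3 - <<'E'
from h import *
im=cv2.imread('pics/top0.png')
cv2.imwrite('pics/crop.png',cv2.resize(im[145:245,215:375],None,fx=5,fy=5,interpolation=cv2.INTER_CUBIC))
hsv=cv2.cvtColor(im,cv2.COLOR_BGR2HSV)
m=((hsv[...,0]<25)&(hsv[...,1]>70)&(hsv[...,2]>60)).astype(np.uint8)
n,l,s,c=cv2.connectedComponentsWithStats(m)
for i in range(1,n):
    x,y,w,h,a=s[i]
    if a>150 and 210<c[i][0]<380 and 140<c[i][1]<240:
        p=quad(l==i); z=.018 if a>500 and w<60 else .022
        W=at_z('top',p,z)[:,:2]*1000
        print(s[i],np.round(c[i]),[np.round(v,1) for v in cv2.minAreaRect(W.astype(np.float32))])
        if w>80:
            for q in ([330,165],[300,165],[350,165]): 
                k=np.where(l[:,q[0]]==i)[0]; print(q[0],k[0],k[-1],np.round(at_z('top',[[q[0],k[0]-.5],[q[0],k[-1]+.5]],.022),4)[:,:2].tolist())
            for r in (175,180): 
                k=np.where(l[r]==i)[0]; print(r,k[0],k[-1],np.round(at_z('top',[[k[0]-.5,r],[k[-1]+.5,r]],.022),4)[:,:2].tolist())
E
```

```text
[262 159 106  28 598] [308. 164.] [array([597.8, -31.9]), array([414.7, 108.1]), np.float64(89.7)]
330 160 164 [[0.6497, -0.0932], [0.6296, -0.093]]
300 160 164 [[0.6502, 0.0254], [0.63, 0.0253]]
350 160 164 [[0.6495, -0.1723], [0.6293, -0.172]]
175 262 266 [[0.5886, 0.1766], [0.5885, 0.157]]
180 262 266 [[0.5686, 0.1763], [0.5685, 0.1567]]
[277 193  36  27 625] [295. 206.] [array([466.7,  46.5]), array([ 85.2, 124.6]), np.float64(12.1)]
[327 196  34  24 697] [344. 208.] [array([ 458.3, -145.9]), array([ 84.7, 126.2]), np.float64(4.2)]
```

View pics/crop.png

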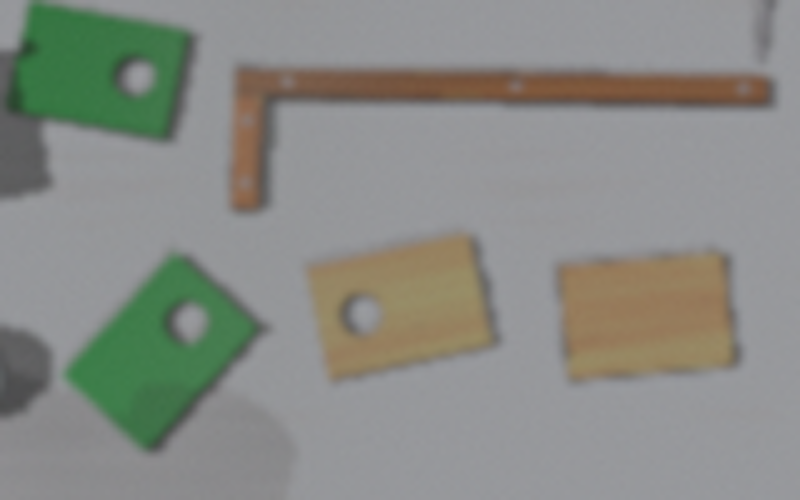

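The crop shows the pine panel with its hole at about (360,313), toward the stop's short batten. It is turned about +12°, with its centre near (0.467, 0.046). The stop's inner faces are at about x=0.629 and y=0.157, with a yaw of about -0.5°. I'll move in behind the panel.

Call:
{"name": "step_arm", "arguments": {"plan": [[[0,0,2],[0.02,-0.045,0],-1],[[0,0,4],[0.045,-0.095,0],-1],[[0,0,6],[0.07,-0.145,0],-1],[[0,0,8],[0.09,-0.195,0],-1],[[0,0,10],[0.115,-0.245,0],-1],[[0,0,12],[0.14,-0.295,0],-1],[[0,0,13],[0.16,-0.345,0],-1],[[0,0,13.5],[0.185,-0.395,0],-1],[[0,0,13.5],[0.205,-0.445,0],-1],[[0,0,13.5],[0.229,-0.489,0],-1],[[0,0,13.5],[0.229,-0.489,0],-1],[[0,0,13.5],[0.229,-0.489,0],-1]]}}

```text
time_s: 2.0
tcp_pos: [0.36, 0.0451, 0.2313]
ee_rot: [[-1.0, 0.006, -0.0], [0.006, 1.0, 0.0], [0.0, 0.0, -1.0]]
ft_force: [-0.1, -0.3, -0.6]
grip_width: 0.0857
gripper_force: 0.0
```

```bash
python3 - <<'E'
from h import *
m=camera_model('wrist'); shot('wrist','w1.png')
print(np.round(m['pose'],3).tolist(),get_obs()['tcp_pos'])
np.save('m1.npy',m,allow_pickle=True)
for o in('front_panel','plain_panel','stop'):
    for r in trace('wrist',o)[:3]:
        w=at_z('wrist',quad(r['pixels']),.022 if o=='stop' else .018,m)[:,:2]*1000
        print(o,round(r['conf'],2),np.round(r['box']),[np.round(x,1) for x in cv2.minAreaRect(w.astype(np.float32))])
E
```

```text
[[0.006, 0.952, 0.307, 0.281], [1.0, -0.006, -0.002, 0.046], [0.0, 0.307, -0.952, 0.373], [0.0, 0.0, 0.0, 1.0]] [0.35992485 0.04563847 0.23136882]
front_panel 0.98 [400. 163. 526. 277.] [array([430.6, 230.5]), array([101.6, 132.3]), np.float64(47.9)]
front_panel 0.95 [485.   0. 605. 112.] [array([232.3, 286.7]), array([ 99.8, 109.5]), np.float64(84.6)]
front_panel 0.81 [475. 371. 501. 389.] [array([693.9, 308.9]), array([50.5, 26.3]), np.float64(77.4)]
plain_panel 0.69 [125. 204. 235. 276.] [array([ 456.8, -140.6]), array([ 96.3, 136.7]), np.float64(4.5)]
stop 0.63 [229. 289. 416. 364.] [array([627.3,  54.4]), array([121.5, 276.3]), np.float64(17.8)]
```

View pics/w1.png

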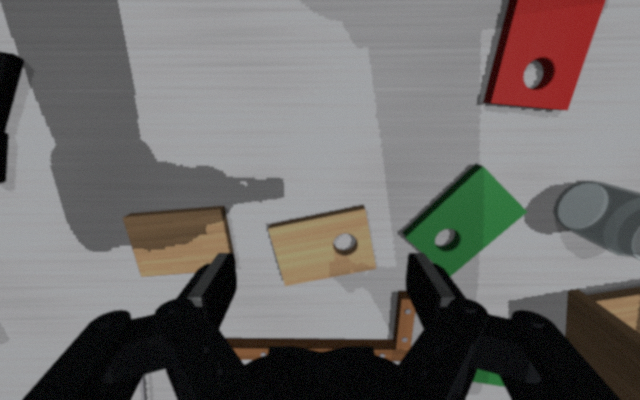

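The wrist view shows the pine front panel with corners at (268,226), (362,207), (376,266) and (285,284), and its hole at (345,243). The stop corner is near (393,342). I'll project these to bench positions.

```bash
python3 - <<'E'
from h import *
m=np.load('m1.npy',allow_pickle=True).item()
p=at_z('wrist',[[268,226],[362,207],[376,266],[285,284]],.018,m);print(np.round(p,3)[:,:2].tolist(),p.mean(0))
print(np.round(at_z('wrist',[[398,292],[394,347],[235,347]],.022,m),3)[:,:2].tolist())
# two-view height check of panel corners (top crop px/5 + offset)
t=[[215+308/5,145+265/5],[215+470/5,145+235/5],[215+495/5,145+342/5],[215+332/5,145+378/5]]
w=[[376,266],[285,284],[268,226],[362,207]]
for a,b in zip(t,w):
    o1,d1=ray('top',a);o2,d2=ray('wrist',b,m)
    s=np.linalg.lstsq(np.c_[d1[0],-d2[0]],o2-o1,rcond=None)[0]
    print(np.round((o1+d1[0]*s[0]+o2+d2[0]*s[1])/2,3))
E
```

```text
[[0.434, -0.024], [0.408, 0.099], [0.494, 0.121], [0.522, -0.005]] [0.46455605 0.04774632 0.018     ]
[[0.533, 0.153], [0.629, 0.154], [0.628, -0.084]]
[0.498 0.12  0.012]
[ 0.522 -0.008  0.017]
[ 0.439 -0.028  0.004]
[0.409 0.098 0.016]
```

Call:
{"name": "step_arm", "arguments": {"plan": [[[0,0,0],[0.005,0,-0.05],-1],[[0,0,0],[0.01,0,-0.1],-1],[[0,0,0],[0.01,0,-0.15],-1],[[0,0,0],[0.01,0,-0.19],-1],[[0,0,0],[0.01,0,-0.215],-1],[[0,0,0],[0.01,0,-0.228],-1],[[0,0,0],[0.01,0,-0.234],-1],[[0,0,0],[0.01,0,-0.234],-1]]}}

```text
time_s: 3.2
tcp_pos: [0.3705, 0.0454, -0.0022]
ee_rot: [[-1.0, 0.005, 0.001], [0.005, 1.0, 0.0], [-0.001, 0.0, -1.0]]
ft_force: [1.1, -0.1, 0.2]
grip_width: 0.0855
gripper_force: 0.0
```

Call:
{"name": "step_arm", "arguments": {"plan": [[[0,0,0],[0.012,0,0],-1],[[0,0,0],[0.024,0,0],-1],[[0,0,0],[0.036,0,0],-1],[[0,0,0],[0.048,0,0],-1],[[0,0,0],[0.06,0,0],-1],[[0,0,0],[0.072,0,0],-1],[[0,0,0],[0.084,0,0],-1],[[0,0,0],[0.096,0,0],-1],[[0,0,0],[0.108,0,0],-1],[[0,0,0],[0.12,0,0],-1],[[0,0,0],[0.13,0,0],-1],[[0,0,0],[0.13,0,0],-1]]}}

```text
time_s: 4.7
tcp_pos: [0.5009, 0.0452, -0.0027]
ee_rot: [[-1.0, 0.005, 0.0], [0.005, 1.0, 0.0], [-0.0, 0.0, -1.0]]
ft_force: [-0.5, -0.5, -0.3]
grip_width: 0.0854
gripper_force: 0.0
```

```bash
python3 - <<'E'
from h import *
im=shot('top','t2.png'); cv2.imwrite('pics/t2c.png',cv2.resize(im[145:245,215:375,::-1],None,fx=5,fy=5,interpolation=cv2.INTER_CUBIC))
E
```

```text
(no output)
```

View pics/t2c.png

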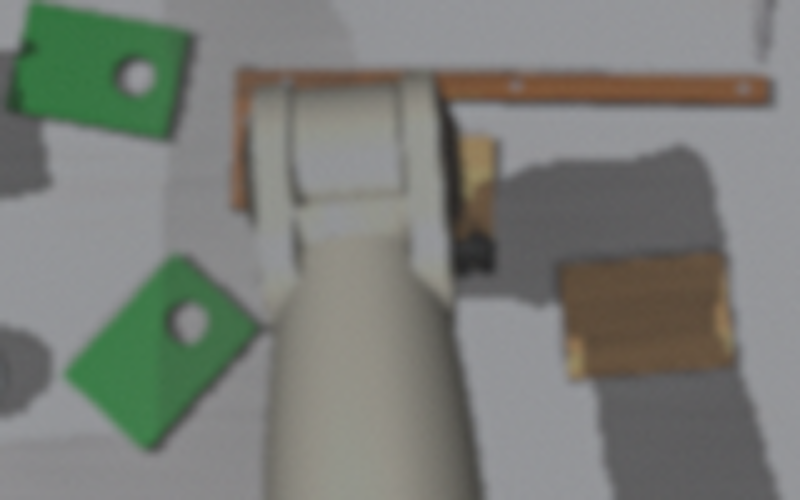

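The panel is now square to the stop, with its far edge at row 137 in the crop, about 26 mm from the batten face (row 104). I'll continue to contact.

Call:
{"name": "step_arm", "arguments": {"plan": [[[0,0,0],[0.008,0,0],-1],[[0,0,0],[0.015,0,0],-1],[[0,0,0],[0.02,0,0],-1],[[0,0,0],[0.023,0,0],-1],[[0,0,0],[0.025,0,0],-1],[[0,0,0],[0.025,0,0],-1]]}}

```text
time_s: 5.5
tcp_pos: [0.5254, 0.0451, -0.0027]
ee_rot: [[-1.0, 0.005, 0.0], [0.005, 1.0, -0.0], [-0.0, -0.0, -1.0]]
ft_force: [-1.0, -0.9, -0.2]
grip_width: 0.0855
gripper_force: 0.0
```

Call:
{"name": "step_arm", "arguments": {"plan": [[[0,0,0],[0.001,0,0],-1],[[0,0,0],[0.002,0,0],-1],[[0,0,0],[0.002,0,0],-1]]}}

```text
time_s: 5.88
tcp_pos: [0.5272, 0.0451, -0.0027]
ee_rot: [[-1.0, 0.005, 0.0], [0.005, 1.0, -0.0], [-0.0, -0.0, -1.0]]
ft_force: [0.2, 0.3, 1.3]
grip_width: 0.0857
gripper_force: 0.3
```

Call:
{"name": "step_arm", "arguments": {"plan": [[[0,0,0],[0.001,0,0],-1],[[0,0,0],[0.002,0,0],-1],[[0,0,0],[0.002,0,0],-1]]}}

```text
time_s: 6.25
tcp_pos: [0.5293, 0.0451, -0.0027]
ee_rot: [[-1.0, 0.005, 0.0], [0.005, 1.0, -0.0], [-0.0, -0.0, -1.0]]
ft_force: [-0.9, 0.1, -0.1]
grip_width: 0.0857
gripper_force: 0.2
```

Call:
{"name": "step_arm", "arguments": {"plan": [[[0,0,0],[0.001,0,0],-1],[[0,0,0],[0.001,0,0],-1]]}}

```text
time_s: 6.5
tcp_pos: [0.5303, 0.0451, -0.0027]
ee_rot: [[-1.0, 0.005, 0.0], [0.005, 1.0, 0.0], [-0.0, 0.0, -1.0]]
ft_force: [-0.5, -0.5, -0.7]
grip_width: 0.0857
gripper_force: 0.3
```

Call:
{"name": "step_arm", "arguments": {"plan": [[[0,0,0],[0.001,0,0],-1],[[0,0,0],[0.001,0,0],-1]]}}

```text
time_s: 6.75
tcp_pos: [0.5313, 0.0451, -0.0027]
ee_rot: [[-1.0, 0.005, 0.0], [0.005, 1.0, -0.0], [-0.0, -0.0, -1.0]]
ft_force: [-1.1, 1.1, 0.3]
grip_width: 0.0854
gripper_force: 0.3
```

Call:
{"name": "step_arm", "arguments": {"plan": [[[0,0,0],[0.001,0,0],-1],[[0,0,0],[0.001,0,0],-1]]}}

```text
time_s: 7.0
tcp_pos: [0.5318, 0.0452, -0.0028]
ee_rot: [[-1.0, 0.005, -0.001], [0.005, 1.0, 0.0], [0.001, 0.0, -1.0]]
ft_force: [-4.7, 1.0, 2.8]
grip_width: 0.0856
gripper_force: 2.3
```

Call:
{"name": "step_arm", "arguments": {"plan": [[[0,0,0],[0.001,0,0],-1],[[0,0,0],[0.001,0,0],-1]]}}

```text
time_s: 7.25
tcp_pos: [0.5319, 0.0452, -0.0028]
ee_rot: [[-1.0, 0.005, -0.003], [0.005, 1.0, 0.0], [0.003, 0.0, -1.0]]
ft_force: [-9.3, 1.1, 4.6]
grip_width: 0.0855
gripper_force: 4.9
```

```bash
python3 - <<'E'
from h import *
print(get_obs()['ft_force'])
im=shot('scene','s3.png'); cv2.imwrite('pics/s3c.png',cv2.resize(im[180:300,250:400,::-1],None,fx=5,fy=5,interpolation=cv2.INTER_CUBIC))
E
```

```text
[-9.3455538   1.1490771   4.61282007]
```

View pics/s3c.png

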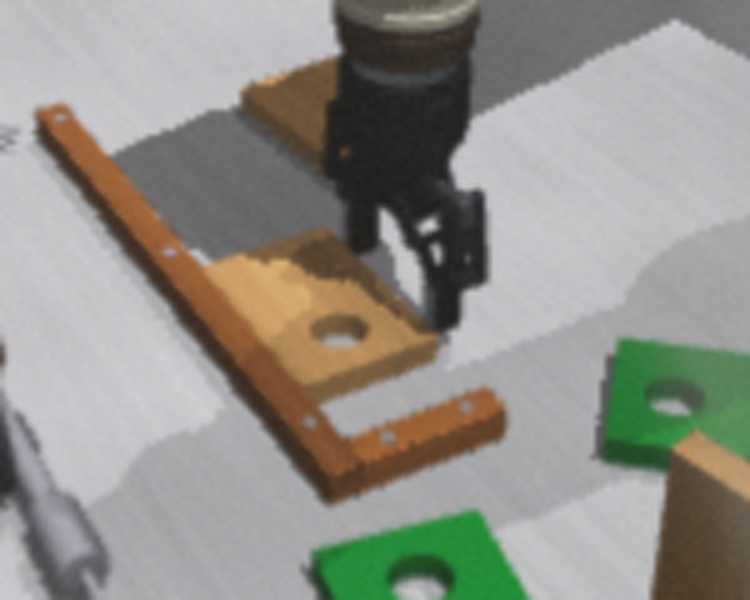

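The scene crop shows the panel's long edge flush on the long batten and a gap to the short batten. The panel's end is at about (435,345) and the short batten at about (430,410). Next I'll lift, turn the tool by 90° and move to the -y end.

Call:
{"name": "step_arm", "arguments": {"plan": [[[0,0,0],[-0.012,0,0],-1],[[0,0,0],[-0.015,0,0.03],-1],[[0,0,10],[-0.015,0,0.08],-0.5],[[0,0,20],[0,-0.02,0.1],0],[[0,0,30],[0.015,-0.04,0.1],0],[[0,0,40],[0.03,-0.06,0.1],0],[[0,0,50],[0.045,-0.08,0.1],0],[[0,0,60],[0.052,-0.1,0.1],0],[[0,0,70],[0.052,-0.11,0.1],0],[[0,0,80],[0.052,-0.11,0.1],0],[[0,0,90],[0.052,-0.11,0.1],0],[[0,0,90],[0.052,-0.11,0.1],0]]}}

```text
time_s: 8.8
tcp_pos: [0.5851, -0.0649, 0.0974]
ee_rot: [[-0.006, -1.0, 0.001], [-1.0, 0.006, -0.0], [0.0, -0.001, -1.0]]
ft_force: [0.5, 0.6, -0.2]
grip_width: 0.0427
gripper_force: 0.0
```

```bash
python3 - <<'E'
from h import *
m=camera_model('wrist'); shot('wrist','w4.png'); np.save('m4.npy',m,allow_pickle=True)
o=get_obs();print(np.round(o['joints'],1))
E
```

```text
[ -6.3   9.7   0.5  80.8  -0.  -95.8]
```

View pics/w4.png

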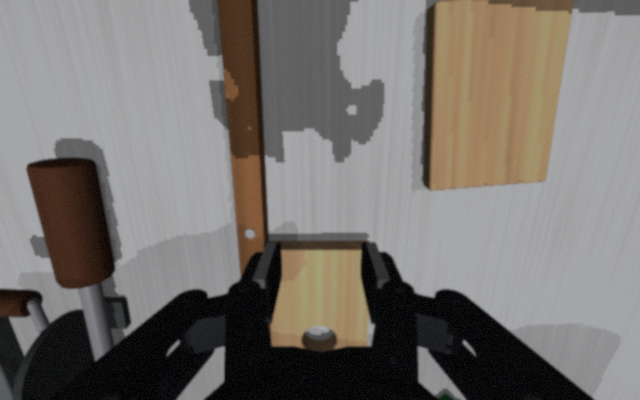

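The wrist view shows the panel's -y end at rows 241 (bottom edge) to 249 (top edge), between columns 275 and 367. The plain panel is at upper right, clear of the fingers.

```bash
python3 - <<'E'
from h import *
m=np.load('m4.npy',allow_pickle=True).item()
print(np.round(at_z('wrist',[[320,249]],.018,m),3),np.round(at_z('wrist',[[320,241],[264,200]],0,m),3),np.round(at_z('wrist',[[430,188],[260,150]],0.018,m),3))
E
```

```text
[[ 0.586 -0.027  0.018]] [[ 0.586 -0.025  0.   ]
 [ 0.634 -0.064  0.   ]] [[ 0.5   -0.079  0.018]
 [ 0.63  -0.11   0.018]]
```

Call:
{"name": "step_arm", "arguments": {"plan": [[[0,0,0],[0,0,-0.045],0],[[0,0,0],[0,0,-0.075],0],[[0,0,0],[0,0,-0.088],0],[[0,0,0],[0,0,-0.094],0],[[0,0,0],[0,0,-0.094],0]]}}

```text
time_s: 9.48
tcp_pos: [0.5856, -0.0649, 0.004]
ee_rot: [[-0.006, -1.0, 0.001], [-1.0, 0.006, -0.0], [0.0, -0.001, -1.0]]
ft_force: [0.0, -0.3, -0.2]
grip_width: 0.0427
gripper_force: 0.0
```

Call:
{"name": "step_arm", "arguments": {"plan": [[[0,0,0],[0,0.012,0],0],[[0,0,0],[0,0.022,0],0],[[0,0,0],[0,0.03,0],0],[[0,0,0],[0,0.037,0],0],[[0,0,0],[0,0.044,0],0],[[0,0,0],[0,0.051,0],0],[[0,0,0],[0,0.058,0],0],[[0,0,0],[0,0.064,0],0],[[0,0,0],[0,0.07,0],0],[[0,0,0],[0,0.07,0],0]]}}

```text
time_s: 10.72
tcp_pos: [0.585, 0.0058, 0.0031]
ee_rot: [[-0.004, -1.0, -0.0], [-1.0, 0.004, 0.001], [-0.001, 0.0, -1.0]]
ft_force: [-0.5, -0.1, 0.0]
grip_width: 0.0425
gripper_force: 0.0
```

Call:
{"name": "step_arm", "arguments": {"plan": [[[0,0,0],[0,0.002,0],0],[[0,0,0],[0,0.004,0],0],[[0,0,0],[0,0.004,0],0]]}}

```text
time_s: 11.1
tcp_pos: [0.5851, 0.0093, 0.0032]
ee_rot: [[-0.005, -1.0, -0.0], [-1.0, 0.005, 0.0], [-0.0, 0.0, -1.0]]
ft_force: [0.5, 0.1, -0.3]
grip_width: 0.0424
gripper_force: 0.0
```

Call:
{"name": "step_arm", "arguments": {"plan": [[[0,0,0],[0,0.002,0],0],[[0,0,0],[0,0.003,0],0],[[0,0,0],[0,0.003,0],0]]}}

```text
time_s: 11.48
tcp_pos: [0.5852, 0.0123, 0.0033]
ee_rot: [[-0.005, -1.0, 0.0], [-1.0, 0.005, 0.0], [-0.0, -0.0, -1.0]]
ft_force: [-0.2, -0.2, 0.3]
grip_width: 0.0429
gripper_force: 0.0
```

Call:
{"name": "step_arm", "arguments": {"plan": [[[0,0,0],[0,0.001,0],0],[[0,0,0],[0,0.002,0],0],[[0,0,0],[0,0.002,0],0]]}}

```text
time_s: 11.85
tcp_pos: [0.5852, 0.0142, 0.0033]
ee_rot: [[-0.005, -1.0, 0.0], [-1.0, 0.005, 0.0], [-0.0, -0.0, -1.0]]
ft_force: [-0.9, -0.1, 0.2]
grip_width: 0.0426
gripper_force: 0.2
```

Call:
{"name": "step_arm", "arguments": {"plan": [[[0,0,0],[0,0.001,0],0],[[0,0,0],[0,0.001,0],0]]}}

```text
time_s: 12.1
tcp_pos: [0.5852, 0.0152, 0.0033]
ee_rot: [[-0.005, -1.0, 0.0], [-1.0, 0.005, 0.0], [-0.0, -0.0, -1.0]]
ft_force: [0.1, -0.6, 0.6]
grip_width: 0.0423
gripper_force: 0.2
```

Call:
{"name": "step_arm", "arguments": {"plan": [[[0,0,0],[0,0.001,0],0],[[0,0,0],[0,0.001,0],0]]}}

```text
time_s: 12.35
tcp_pos: [0.5851, 0.0155, 0.0033]
ee_rot: [[-0.006, -1.0, -0.0], [-1.0, 0.006, -0.001], [0.001, 0.0, -1.0]]
ft_force: [-0.6, -3.7, 2.1]
grip_width: 0.0432
gripper_force: 2.4
```

Call:
{"name": "step_arm", "arguments": {"plan": [[[0,0,0],[0,0.001,0],0],[[0,0,0],[0,0.001,0],0]]}}

```text
time_s: 12.6
tcp_pos: [0.5849, 0.0156, 0.0033]
ee_rot: [[-0.007, -1.0, -0.0], [-1.0, 0.007, -0.003], [0.003, 0.0, -1.0]]
ft_force: [-1.8, -9.0, 2.5]
grip_width: 0.0425
gripper_force: 4.7
```

Call:
{"name": "step_arm", "arguments": {"plan": [[[0,0,0],[0,0.001,0],0],[[0,0,0],[0,0.001,0],0]]}}

```text
time_s: 12.85
tcp_pos: [0.5848, 0.0157, 0.0034]
ee_rot: [[-0.007, -1.0, -0.001], [-1.0, 0.007, -0.005], [0.005, 0.001, -1.0]]
ft_force: [-2.5, -14.6, 2.2]
grip_width: 0.043
gripper_force: 7.1
```

Firm contact at the short batten (14.6 N). I'll back off, return behind the long edge and press again in x.

Call:
{"name": "step_arm", "arguments": {"plan": [[[0,0,0],[0,-0.012,0],0],[[0,0,0],[0,-0.02,0.03],0],[[0,0,-10],[0,-0.02,0.08],-0.5],[[0,0,-20],[-0.01,0,0.1],-1],[[0,0,-30],[-0.03,0.02,0.1],-1],[[0,0,-40],[-0.05,0.04,0.1],-1],[[0,0,-50],[-0.07,0.06,0.1],-1],[[0,0,-60],[-0.08,0.075,0.1],-1],[[0,0,-70],[-0.08,0.075,0.1],-1],[[0,0,-80],[-0.08,0.075,0.1],-1],[[0,0,-90],[-0.08,0.075,0.1],-1],[[0,0,-90],[-0.08,0.075,0.1],-1]]}}

```text
time_s: 14.35
tcp_pos: [0.5052, 0.0932, 0.1033]
ee_rot: [[-1.0, 0.004, 0.0], [0.004, 1.0, 0.001], [-0.0, 0.001, -1.0]]
ft_force: [-0.4, -0.5, -0.0]
grip_width: 0.0853
gripper_force: 0.0
```

```bash
python3 - <<'E'
from h import *
im=shot('scene','s5.png'); cv2.imwrite('pics/s5c.png',cv2.resize(im[190:300,260:390,::-1],None,fx=5,fy=5,interpolation=cv2.INTER_CUBIC))
E
```

```text
(no output)
```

View pics/s5c.png

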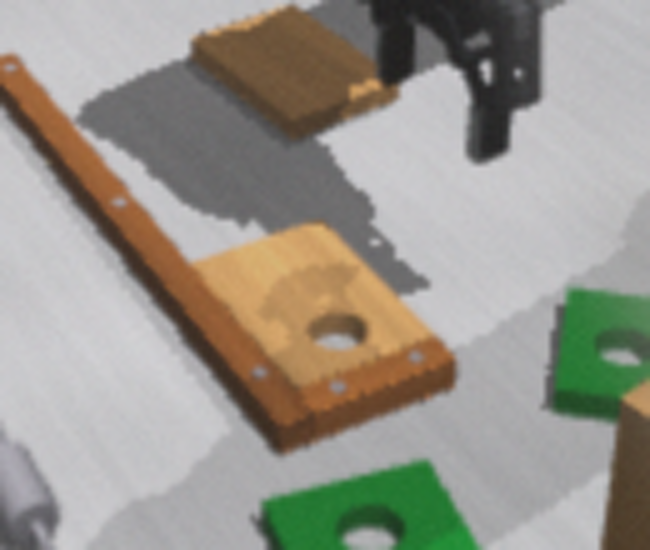

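The scene crop shows the panel in the corner: long edge on the long batten, hole end against the short one. A light repeat press in x will make sure it is flush.

Call:
{"name": "step_arm", "arguments": {"plan": [[[0,0,0],[0,-0.008,-0.05],-1],[[0,0,0],[0,-0.008,-0.085],-1],[[0,0,0],[0,-0.008,-0.1],-1],[[0,0,0],[0,-0.008,-0.106],-1],[[0,0,0],[0.01,-0.008,-0.106],-1],[[0,0,0],[0.018,-0.008,-0.106],-1],[[0,0,0],[0.023,-0.008,-0.106],-1],[[0,0,0],[0.025,-0.008,-0.106],-1],[[0,0,0],[0.026,-0.008,-0.106],-1],[[0,0,0],[0.027,-0.008,-0.106],-1],[[0,0,0],[0.027,-0.008,-0.106],-1]]}}

```text
time_s: 15.78
tcp_pos: [0.5317, 0.0849, -0.0027]
ee_rot: [[-1.0, 0.005, -0.001], [0.005, 1.0, -0.0], [0.001, -0.0, -1.0]]
ft_force: [-3.5, -1.7, 3.2]
grip_width: 0.0854
gripper_force: 1.9
```

Call:
{"name": "step_arm", "arguments": {"plan": [[[0,0,0],[0.001,0,0],-1],[[0,0,0],[0.001,0,0],-1]]}}

```text
time_s: 16.02
tcp_pos: [0.5327, 0.085, -0.0028]
ee_rot: [[-1.0, 0.005, -0.001], [0.005, 1.0, -0.0], [0.001, -0.0, -1.0]]
ft_force: [-5.0, -1.0, 3.9]
grip_width: 0.0852
gripper_force: 2.7
```

Call:
{"name": "step_arm", "arguments": {"plan": [[[0,0,0],[0.001,0,0],-1],[[0,0,0],[0.001,0,0],-1]]}}

```text
time_s: 16.27
tcp_pos: [0.5328, 0.085, -0.0028]
ee_rot: [[-1.0, 0.005, -0.003], [0.005, 1.0, -0.0], [0.003, -0.0, -1.0]]
ft_force: [-10.5, -1.2, 7.0]
grip_width: 0.0855
gripper_force: 5.3
```

It is firm in x, having moved about 1 mm more. I'll give one last light press in y, closer to the long batten, then look.

Call:
{"name": "step_arm", "arguments": {"plan": [[[0,0,0],[-0.012,0,0],-1],[[0,0,0],[-0.015,0,0.03],-1],[[0,0,10],[-0.015,0,0.08],-0.5],[[0,0,20],[0,-0.03,0.1],0],[[0,0,30],[0.015,-0.05,0.1],0.4],[[0,0,40],[0.03,-0.07,0.1],0.4],[[0,0,50],[0.045,-0.09,0.1],0.4],[[0,0,60],[0.055,-0.1,0.1],0.4],[[0,0,70],[0.059,-0.1,0.1],0.4],[[0,0,80],[0.059,-0.1,0.1],0.4],[[0,0,90],[0.059,-0.1,0.1],0.4],[[0,0,90],[0.059,-0.1,0.1],0.4]]}}

```text
time_s: 17.77
tcp_pos: [0.5932, -0.0147, 0.0973]
ee_rot: [[-0.006, -1.0, 0.001], [-1.0, 0.006, 0.0], [-0.0, -0.001, -1.0]]
ft_force: [-0.1, -0.4, 0.4]
grip_width: 0.0255
gripper_force: 0.0
```

Call:
{"name": "step_arm", "arguments": {"plan": [[[0,0,0],[0,0,-0.045],0.4],[[0,0,0],[0,0,-0.075],0.4],[[0,0,0],[0,0,-0.085],0.4],[[0,0,0],[0,0,-0.091],0.4],[[0,0,0],[0,0.012,-0.091],0.4],[[0,0,0],[0,0.02,-0.091],0.4],[[0,0,0],[0,0.026,-0.091],0.4],[[0,0,0],[0,0.028,-0.091],0.4],[[0,0,0],[0,0.029,-0.091],0.4],[[0,0,0],[0,0.03,-0.091],0.4],[[0,0,0],[0,0.03,-0.091],0.4]]}}

```text
time_s: 19.15
tcp_pos: [0.5932, 0.015, 0.0063]
ee_rot: [[-0.005, -1.0, -0.0], [-1.0, 0.005, -0.0], [0.0, 0.0, -1.0]]
ft_force: [0.1, 0.7, -0.0]
grip_width: 0.0253
gripper_force: 0.0
```

Call:
{"name": "step_arm", "arguments": {"plan": [[[0,0,0],[0,0.001,0],0.4],[[0,0,0],[0,0.001,0],0.4]]}}

```text
time_s: 19.4
tcp_pos: [0.5931, 0.0155, 0.0062]
ee_rot: [[-0.006, -1.0, -0.0], [-1.0, 0.006, -0.001], [0.001, 0.0, -1.0]]
ft_force: [-1.1, -5.7, 0.6]
grip_width: 0.0257
gripper_force: 2.6
```

Call:
{"name": "step_arm", "arguments": {"plan": [[[0,0,0],[0,0.001,0],0.4],[[0,0,0],[0,0.001,0],0.4],[[0,0,0],[0,-0.012,0],0.4],[[0,0,0],[-0.01,-0.03,0.03],0.4],[[0,0,0],[-0.03,-0.04,0.08],0.4],[[0,0,0],[-0.06,0,0.13],0.4],[[0,0,0],[-0.09,0.04,0.16],0.4],[[0,0,0],[-0.13,0.08,0.18],0.4],[[0,0,0],[-0.18,0.11,0.2],0.4],[[0,0,0],[-0.22,0.11,0.2],0.4],[[0,0,0],[-0.22,0.11,0.2],0.4]]}}

```text
time_s: 20.78
tcp_pos: [0.3717, 0.1266, 0.2074]
ee_rot: [[-0.003, -1.0, 0.002], [-1.0, 0.003, 0.002], [-0.002, -0.002, -1.0]]
ft_force: [1.2, 0.1, -0.2]
grip_width: 0.0253
gripper_force: 0.0
```

```bash
python3 - <<'E'
from h import *
a=shot('wrist','w6.png'); b=shot('top','t6.png')
a=cv2.resize(a[:,:,::-1],(480,300)); b=cv2.resize(b[140:240,210:370,::-1],(480,300),interpolation=cv2.INTER_CUBIC)
c=get_image('scene')[190:300,230:406,::-1]
cv2.imwrite('pics/f.png',np.vstack([b,cv2.resize(c,(480,300),interpolation=cv2.INTER_CUBIC)]))
cv2.imwrite('pics/wf.png',a)
E
```

```text
(no output)
```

View pics/f.png

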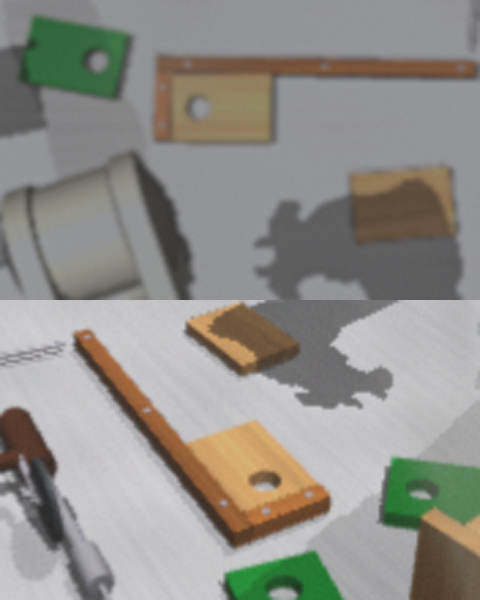

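The top view shows the panel flush in the corner (hole at (198,107)) with no gap to either batten. The other things are unmoved.

```bash
python3 -c "from cell import *; print(hand_in())"
```

```text
the job is handed in; nothing more can be done
None
```

I pushed the front panel flat across the bench into the corner of the stop, with its long edge flush on the long batten and its hole end hard against the short one. Nothing else moved in the final pictures, and I handed the job in at about 21 s of the 51 s allowed.

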